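Clear, unlatch and hold open the guard of the drum sander

TASK

The push block has been left on top of the drum sander's yellow guard: hang it by its handle on the twin-prong hook and let go of it. Then, before touching the bolt, tug the guard upward by its black handle to feel whether the bolt has caught it; if it has, draw back the bolt with the red knob, without wrenching the guard against it. Raise the guard against its closing spring to about 50 degrees and finish while still holding it up by the handle, so that a helper can change the abrasive; leave the other things on the bench where they are.

Things in the scene. Friction and masses are not known exactly. Their poses are not given: they have to be found in the camera images.
- sander: grey bench drum sander, fixed to the bench, 220 x 290 mm, yellow guard on top. Origin: centre of its underside on the bench; +x points from its front (guard handle side) to its rear (hinge side), +y to its left, z up
- guard: yellow guard; origin on its hinge axis, which runs along the sander's y at x 78, z 117 mm in its frame; axes as the sander's when shut. Opening (to 1.15 rad) turns it about +y: front edge up and to the rear. Flat top 140 x 142 mm, 125 mm above the bench when shut. Spring and weight pull it shut: 4 N at the handle to start, 6 N at 50 degrees. It may be caught (3 mm of play at the handle) or free
- guard_handle (a point): centre of the guard's black round bar handle, 12 mm thick, 106 mm long along y, on two posts 90 mm apart on the guard's front edge, 36 mm above the guard's top; at x -58, y 0, z 161 mm in the sander's frame when shut. Turns with the guard (axes as the guard's)
- keeper (a point): centre of the steel box keeper, 30 x 19 x 23 mm, on the guard's right cheek, turning with it; the bolt's nose runs into it, above its floor, where it cannot be seen. At x -44, y -80, z 105 mm in the sander's frame when shut
- bolt: steel slide bolt on the sander's right side frame. Origin: centre of its upright red knob (14 mm thick, 115 to 147 mm above the bench; beside it bolt guides up to 112 mm, frame below at 92 mm), at x -44 mm in the sander's frame, y -116 mm (shot into the keeper) to -142 mm (fully drawn, firm stop). Slides with about 2 N friction, stays put. Its position does not tell if it has caught
- push_block: loose push block for feeding sheet, about 0.2 kg: wooden pad 52 x 124 x 20 mm with a red D handle above it, lying flat on the guard behind the guard handle. Origin: centre of the pad's underside; the handle's bar runs along its y
- push_block_bar (a point): middle of the push block's red handle bar (13 mm thick, along the block's y, 74 mm above the pad's underside). The opening under the bar is 89 mm wide between the posts and 47 mm high
- hook_stand: plywood stand fixed to the bench, foot 150 x 150 x 18 mm, upright board 168 mm high at its +x side (front face at x = +49 mm) carrying a black steel twin-prong hook. Origin: centre of its underside; +x points from the prong tips towards the upright
- hook_seat (a point): where the middle of the hung bar's underside belongs: midway between the two prongs (8 mm thick, 56 mm apart, along the stand's x), level with their upper side, 134 mm above the bench, 39 mm in front of the back plate; axes as the stand's. The prong tips turn up 36 to 46 mm in front of it and end 16 mm above it. The bar goes in over the tips and down on both prongs, along the stand's y
- glue_bottle: yellow-capped glue bottle, 62 mm across, 171 mm high, standing on the bench to the right; leave alone. Origin: centre of its underside
- pin_tin: round red tin, 62 mm across, 24 mm high, on the bench to the right; leave alone. Origin: centre of its underside
- sanding_block: brown sanding block, 60 x 105 x 33 mm, lying on the bench near the front; leave alone. Origin: centre of its underside
- cotton_reel: wooden reel of thread, 35 mm across, 42 mm high, standing by the aeroplane's body; leave alone. Origin: centre of its underside

How it is judged:
On the way, in this order (a step that is already met when the one before it is completed fails the run):
1. the push block hangs by its handle bar on both prongs, let go, the guard still shut (x of push_block_bar in the frame of hook_seat between -0.036 and 0.036 m and y of push_block_bar in the frame of hook_seat between -0.025 and 0.025 m and z of push_block_bar in the frame of hook_seat between 0 and 0.014 m and angle between push_block's own z axis and vertical below 0.35 rad and contact force between push_block and hook_stand above 0.8 N and contact force between the fingers and push_block below 0.05 N and angle between guard's own z axis and vertical below 0.03 rad), for 0.2 s.
2. the guard has been tugged by its handle with the bolt still where it was: it pulls on the bolt, or, if free, it lifts (distance of bolt from where it was at the start of the episode below 0.004 m and contact force between the fingers and guard above 1 N and distance between the grasp point and guard_handle below 0.04 m and (contact force between guard and bolt above 1.5 N or angle between guard's own z axis and vertical above 0.06 rad)), for 0.05 s.
At the end, for the whole second after the job is handed in: the guard stands open by at least 0.7 rad (40 degrees), still, and the fingers hold it by its handle (contact over 1 N); the push block hangs on both prongs of the hook, its bar within 36 mm along and 25 mm across of the seat and down on the prongs, tilted less than 0.35 rad (angle between guard's own z axis and vertical above 0.7 rad and contact force between the fingers and guard above 1 N and distance between the grasp point and guard_handle below 0.04 m and angular speed of guard below 0.1 rad/s and x of push_block_bar in the frame of hook_seat between -0.036 and 0.036 m and y of push_block_bar in the frame of hook_seat between -0.025 and 0.025 m and z of push_block_bar in the frame of hook_seat between 0 and 0.014 m and angle between push_block's own z axis and vertical below 0.35 rad and contact force between push_block and hook_stand above 0.8 N); the arm keeps its last pose, push and grip.
It fails at once if the guard is wrenched against the bolt (over 40 N) (contact force between guard and bolt above 40 N).
It fails at once if the glue bottle is moved by more than 30 mm (distance of glue_bottle from where it was at the start of the episode above 0.03 m).
It fails at once if the pin tin is moved by more than 30 mm (distance of pin_tin from where it was at the start of the episode above 0.03 m).
It fails at once if the sanding block is moved by more than 30 mm (distance of sanding_block from where it was at the start of the episode above 0.03 m).
It fails at once if the thread reel is moved by more than 30 mm (distance of cotton_reel from where it was at the start of the episode above 0.03 m).
It also fails if it takes over 72 s, if anything falls off the work surface, if the arm or the gripper's body presses on something with over 40 N, if the wrist force passes 120 N, or if a joint passes its speed limit or range.

ROBOT

A 6-joint arm with a two-finger parallel gripper is mounted at the origin on a cart in front of the work surface, level with it; the furniture and walls round the work are solid. World frame = base frame: x ahead of the robot, y to its left, z up, the work surface at z = 0. Lengths are in m, angles in rad, forces in N, time in s.
With the tool pointing down it reaches from about 0.25 to 0.725 m from the base axis. Payload 4 kg.
Tool frame: the origin (TCP) lies on the centre line of the jaws, within the pads' length; the fingertips stand 17 mm ahead of it and the grasp point (between the pads) lies 2 mm behind it; z points along the fingers, y is the line along which they close (so a half turn about z gives the same grasp; the last joint's range is limited). The gripper opens to 85 mm and grips with 20 to 120 N. Pads are 22 mm wide; open, the fingers measure 114 mm over their backs; the gripper's body (76 mm by 85 mm) begins 54 mm behind the grasp point. The pads swing forward as they close: fully open they stand 13 mm farther back than shut.
Start: joints at [1.262, 0.241, 0.005, 1.335, 0, 1.571], TCP at [0.152, 0.476, 0.248] pointing down, gripper open.
Joint ranges: [-2.72, 2.72], [-1.05, 1.87], [-1.09, 1.28], [-1.99, 2.15], [-1.42, 1.44], [-3.14, 3.14]. Speed limits (rad/s): [2.79, 2.79, 3.14, 3.14, 3.14, 3.14].

INTERFACE

Orientations are given as a unit quaternion [w, x, y, z].
In Python, from cell import robot gives the robot as it stands.
- The arm moves only by the tool send_rows, never from a script. Its arguments are lists of equal length, an entry for each row: "linear": the shift along the tool's x, y, z in m, a list of three; "twist": the turn, a rotation vector about the tool's x, y, z in degrees, a list of three; "gripper": the opening in per cent of the stroke, from 0 (shut) to 100 (fully open). In form: {"linear": [[dx, dy, dz], ...], "twist": [[wx, wy, wz], ...], "gripper": [gripper, ...]}. A call has exactly 10 rows; each row shifts and turns the commanded pose from where the row before left it, along the tool's axes as they then stand; what a row does not reach is not made up. A row lasts 1/12 s, in which the tool goes at most 41.7 mm and 7.16 degrees, less where a joint would pass 70% of its speed; a pose out of reach is approached as far as the arm can. A call with a gripper value outside its range is refused whole. The fingers move at their own pace and stop on an object; "grip_force" is the grip in N (left out, the last holds). Time passes only in rows, so rows that do not move let the fingers close, or fill a call up. It gives the time, the measured TCP pose, the force, the opening and the grip force at its end, in the units of the state.
- robot.get_state(): the state, without advancing time (a new reading comes with each control period).
- robot.read_camera(name): name is "side" or "top"; returns a dict with "color" (400x640x3 uint8, blue, green, red), "range_z" (400x640 float32, m along the optical axis (not along the pixel's ray), 0 where there is no reading), "vfov" (degrees; the focal length in pixels is half the picture's height over the tangent of half this angle, whatever the lens; pixels are square), "cx", "cy" (the principal point, pixels), "k1" (the pictures are not rectified: a ray, as slopes to the right and down, at radius r is drawn at 1 + k1 r^2 times it, then the intrinsics apply), "rvec" (rotation vector, rad) and "tvec" (3), from world to camera coordinates, as OpenCV has them. Camera axes: x right, y down, z forward; pixel columns grow to the right and rows downward; lengths in m; the calibration is good to about 2 mm. A picture is of the moment at which its call begins.
- robot.hand_in(): hands the job in; it is judged then, once.
The state is a dict: "time": time; "joint_pos": joint angles; "qd": joint speeds; "joint_torque": joint torques, N m; "tcp_pos": TCP position; "ee_rot": TCP orientation; "contact_force": force on the tool from outside, world axes, zero at the start; "moment": the same for the moment, N m; "grip_width": opening from 0.0 (shut) to 1.0 (fully open); "grasp_force": force on a finger pad.
Only numpy, scipy, OpenCV 4.12 (cv2) and the standard library are available. Lean on these libraries where they do the work, as an engineer would, in place of code of your own. Each camera call takes 0.05 s, during which the arm holds its last target. There are 200 camera calls.

## Working session

There is one attempt and no reset: what is moved stays moved. The work goes in short steps, Python scripts to look and compute and a tool call to move; the robot and the scene stay as the last step left them, time stands still between calls to the robot, and variables do not carry over. Pictures are saved under pics/ and viewed, at most 10 in all, crops included, and the job is handed in when it is done.

Besides the shell and the picture viewer there is one more tool, called after ">>>" as name(argument=value, ...) on one line, values as JSON. send_rows: Moves the arm, as the interface text tells. Its arguments: {"type":"object","properties":{"linear":{"type":"array","items":{"type":"array","items":{"type":"number"}}},"twist":{"type":"array","items":{"type":"array","items":{"type":"number"}}},"gripper":{"type":"array","items":{"type":"number"}},"grip_force":{"type":"number"}},"required":["linear","twist","gripper"]}

```bash
mkdir -p pics; ls
cat > h.py <<'E'
import numpy as np, cv2
from cell import robot
def cam(n):
    c=robot.read_camera(n); c['R']=cv2.Rodrigues(np.array(c['rvec'],float))[0]; c['t']=np.array(c['tvec'],float)
    c['f']=c['color'].shape[0]/2/np.tan(np.radians(c['vfov'])/2); return c
def ray(c,u,v):
    d=np.array([(u-c['cx'])/c['f'],(v-c['cy'])/c['f']],float); s=d.copy()
    for _ in range(20): s=d/(1+c['k1']*(s@s))
    return np.array([s[0],s[1],1.])
def pt(c,u,v,z=None):
    "depth point, or on plane world z"
    r=ray(c,u,v); C=-c['R'].T@c['t']; w=c['R'].T@r
    k=c['range_z'][int(round(v)),int(round(u))] if z is None else (z-C[2])/w[2]
    return C+k*w
def cloud(c):
    v,u=np.mgrid[0:400,0:640]; d=np.stack([(u-c['cx'])/c['f'],(v-c['cy'])/c['f']],-1); s=d.copy()
    for _ in range(20): s=d/(1+c['k1']*(s**2).sum(-1,keepdims=True))
    P=np.concatenate([s,np.ones((400,640,1))],-1)*c['range_z'][...,None]
    return (P-c['t'])@c['R']
def proj(c,p):
    q=c['R']@np.array(p)+c['t']; s=q[:2]/q[2]; s=s*(1+c['k1']*(s@s)); return s*c['f']+[c['cx'],c['cy']]
E
python3 - <<'E'
from h import *
for n in('top','side'):
    c=cam(n); cv2.imwrite(f'pics/{n}0.png',c['color']); np.savez(f'{n}0.npz',**c)
    print(n,-c['R'].T@c['t'],c['R'][2],c['f'],c['k1'],(c['range_z']>0).mean())
print(robot.get_state())
E
```

```text
pics
top [ 0.25105386 -0.07290549  1.46157039] [ 0.1701464  -0.01267338 -0.9853373 ] 440.4795629347673 -0.09119889318760023 0.99628125
side [0.38625786 1.01148672 1.16191644] [ 0.06998019 -0.7290784  -0.68084319] 437.04637687540634 -0.10414295339614382 0.99585546875
{'time': 0.1, 'joint_pos': array([1.26196357e+00, 2.41334521e-01, 3.84154207e-03, 1.33523976e+00,
       1.32983321e-05, 1.57081847e+00]), 'qd': array([ 0.00052621, -0.00109212,  0.00358596, -0.00018258, -0.0002336 ,
        0.00095021]), 'joint_torque': array([ 7.45053621e-04, -3.73136759e+01,  2.53009880e+01,  1.08577078e-02,
        3.47011439e-05, -4.85871524e-06]), 'tcp_pos': array([0.15180036, 0.47581462, 0.24749689]), 'ee_rot': array([-1.55473081e-04,  1.53814322e-01,  9.88099295e-01, -9.55666062e-04]), 'contact_force': array([ 0.39483248,  0.18853613, -0.25845884]), 'moment': array([-0.06529924,  0.00228033,  0.04656663]), 'grasp_force': 0.0, 'grip_width': 1.0005480216392317}
```

View pics/top0.png

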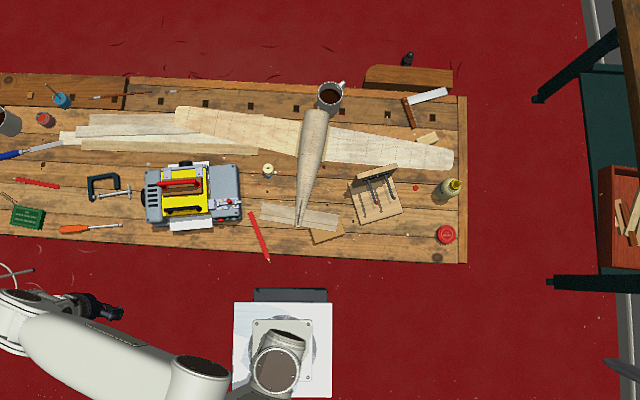

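View pics/side0.png

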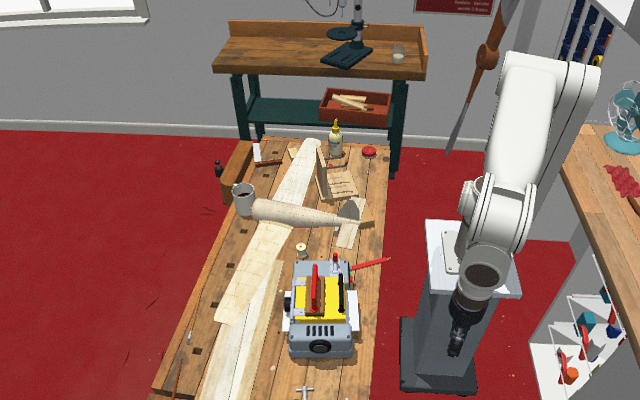

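The top view shows the sander around (195,195), with the red push block bar near (180,185), the black handle near (183,210) and the bolt's red knob near (222,203). The hook stand is at (375,195), the glue bottle at (450,188) and the tin at (446,234). I'll zoom in on these.

```bash
python3 - <<'E'
import cv2,numpy as np
t=cv2.imread('pics/top0.png'); s=cv2.imread('pics/side0.png')
a=cv2.resize(t[155:240,135:255],(400,283),interpolation=cv2.INTER_CUBIC)
b=cv2.resize(t[155:240,335:415],(376,400),interpolation=cv2.INTER_CUBIC)[:283]
c=cv2.resize(s[240:370,270:370],(240,312),interpolation=cv2.INTER_CUBIC)
d=cv2.resize(s[140:210,305:375],(312,312),interpolation=cv2.INTER_CUBIC)
o=np.zeros((600,800,3),np.uint8); o[:283,:400]=a;o[:283,410:786]=b;o[285:597,:240]=c;o[285:597,250:562]=d
cv2.imwrite('pics/z0.png',o)
E
python3 - <<'E'
import sys; sys.path.insert(0,'.')
import os; os.chdir('.')
from h import *
T=dict(np.load('top0.npz'));S=dict(np.load('side0.npz'))
for c,n,roi in((T,'top',(135,255,150,240)),(S,'side',(270,400,240,370))):
    P=cloud(c); hsv=cv2.cvtColor(c['color'],cv2.COLOR_BGR2HSV); x0,x1,y0,y1=roi
    H,Sa,V=[hsv[...,i].astype(int) for i in range(3)]
    box=np.zeros(H.shape,bool); box[y0:y1,x0:x1]=1
    for nm,m in(('red',((H<8)|(H>172))&(Sa>150)&(V>80)),('yel',(abs(H-28)<6)&(Sa>180)&(V>120)),('blk',(V<50))):
        k,l,st,ce=cv2.connectedComponentsWithStats((m&box).astype(np.uint8))
        for i in range(1,k):
            if st[i,4]>12:
                q=P[l==i]; print(n,nm,st[i],ce[i].round(1),np.median(q,0).round(3),'zmax',np.percentile(q[:,2],95).round(3))
E
```

```text
top red [156 179  40  12 181] [174.6 182.7] [0.503 0.317 0.205] zmax 0.21
top red [194 181   8   7  24] [198.  184.6] [0.507 0.256 0.149] zmax 0.154
top red [227 199   4   4  13] [228.4 200.4] [0.461 0.163 0.148] zmax 0.149
top red [248 211   7  19  67] [251.8 218.5] [0.424 0.107 0.007] zmax 0.014
top red [218 219   6   3  15] [220.2 219.8] [0.408 0.199 0.081] zmax 0.085
top yel [171 169  24  10 191] [182.6 173.6] [0.546 0.313 0.127] zmax 0.132
top yel [162 168  46  48 745] [186.6 200.9] [0.458 0.292 0.126] zmax 0.131
top yel [161 172   2   9  17] [161.5 175.8] [0.539 0.379 0.127] zmax 0.131
top blk [179 161  13   6  58] [185.2 163.3] [0.585 0.312 0.108] zmax 0.114
top blk [196 183   7  12  18] [200.6 190. ] [0.49  0.249 0.136] zmax 0.141
top blk [148 184   9   3  15] [151.5 185.3] [0.512 0.413 0.116] zmax 0.12
top blk [141 189   4  18  55] [142.6 197.2] [0.473 0.439 0.116] zmax 0.121
top blk [148 189   9   3  19] [152. 190.] [0.496 0.409 0.117] zmax 0.121
top blk [148 194   9   3  19] [152.1 195.1] [0.48  0.407 0.117] zmax 0.12
top blk [170 194  25   2  25] [182.  194.5] [0.48  0.30
[... 765 characters left out ...]
.126] zmax 0.13
side blk [338 274   7  39 148] [340.7 292.7] [0.426 0.314 0.166] zmax 0.17
side blk [285 298   6  14  58] [287.1 304.5] [0.577 0.329 0.104] zmax 0.111
side blk [306 315  18   1  18] [314.5 315. ] [0.493 0.37  0.131] zmax 0.133
side blk [307 326   2   9  13] [307.7 330.6] [0.507 0.41  0.115] zmax 0.119
side blk [313 326   2  10  13] [313.7 330.5] [0.491 0.408 0.116] zmax 0.118
side blk [325 326   3  10  20] [325.6 330.5] [0.459 0.406 0.116] zmax 0.119
side blk [331 326   2   9  18] [331.5 330. ] [0.443 0.403 0.116] zmax 0.117
side blk [399 339   1  25  25] [399. 351.] [ 0.164 -0.007 -0.735] zmax -0.725
side blk [309 340  22  13 205] [319.8 346.2] [0.47  0.445 0.099] zmax 0.118
```

View pics/z0.png

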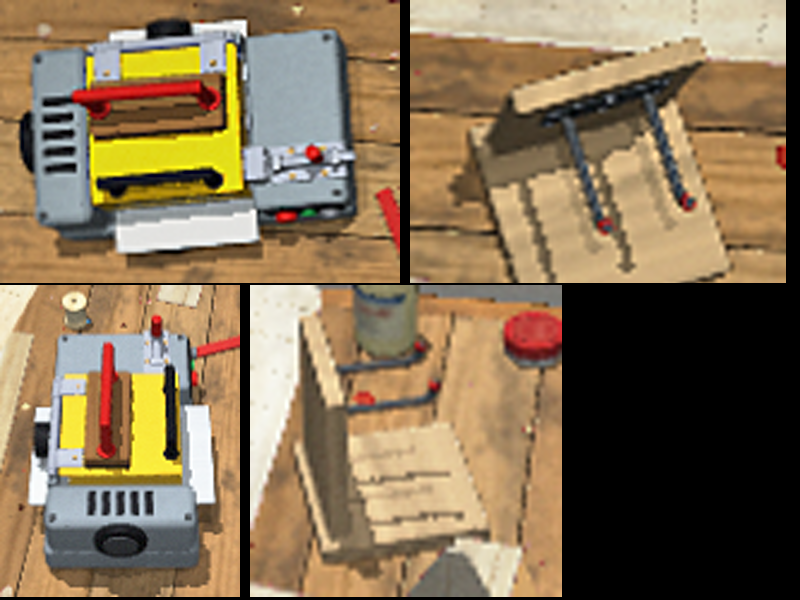

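The zoom shows the red bar running along the block with posts at both ends. The black handle lies in front of it, parallel to the guard's front edge. The knob is at (228,200) in the top view. The red prong tips are at about (376,203) and (394,198). Next I'll measure these points by ray casting in both views.

Run:
```python
from h import *
T=dict(np.load('top0.npz'));S=dict(np.load('side0.npz'))
def hs(c):
    h=cv2.cvtColor(c['color'],cv2.COLOR_BGR2HSV).astype(int); return h[...,0],h[...,1],h[...,2]
def fit(c,m,z,nm):
    v,u=np.nonzero(m); Q=np.array([pt(c,a,b,z) for a,b in zip(u,v)])[:,:2]
    (cx,cy),(w,h),_=r=cv2.minAreaRect(Q.astype(np.float32)*1000)
    mu=Q.mean(0); U=np.linalg.svd(Q-mu)[2][0]; U*=np.sign(U[1]); p=(Q-mu)@U
    mid=mu+U*(p.max()+p.min())/2
    print(nm,len(Q),'centre',mid.round(4),'len',np.ptp(p).round(3),'yaw of y-axis-90',np.degrees(np.arctan2(-U[0],U[1])).round(1),'rect',np.round((cx,cy,w,h)))
for c,n in((T,'top'),(S,'side')):
    H,Sa,V=hs(c); P=cloud(c)
    inb=(abs(P[...,0]-.49)<.15)&(abs(P[...,1]-.29)<.2)
    red=((H<8)|(H>172))&(Sa>150)&(V>80); blk=V<60
    fit(c,red&inb&(P[...,2]>.19),.204,n+' bar')
    fit(c,blk&inb&(P[...,2]>.155)&(P[...,0]<.46),.166,n+' handle')
    fit(c,red&inb&(P[...,2]>.12)&(P[...,1]<.19),.147 if n=='top' else .135,n+' knob')
    h=(P[...,2]>.118)&(P[...,2]<.135)&inb&(abs(H-28)<6)&(Sa>150); fit(c,h,.125,n+' guardtop')
    pad=(P[...,2]>.14)&(P[...,2]<.155)&inb&~red; fit(c,pad,.145,n+' pad')
    st=(abs(P[...,0]-.45)<.15)&(abs(P[...,1]+.17)<.15)
    red2=((H<8)|(H>172))&(Sa>110)&(V>60)&st&(P[...,2]>.1)
    k,l,sta,ce=cv2.connectedComponentsWithStats(red2.astype(np.uint8))
    for i in range(1,k): print(n,'tip',ce[i].round(1),sta[i,4],pt(c,*ce[i],.148).round(4),P[l==i].mean(0).round(3))
    up=st&(P[...,2]>.158); fit(c,up,.168,n+' upright top')
    low=st&(P[...,2]>.012)&(P[...,2]<.025);fit(c,low,.018,n+' foot')
for n in('glue_bottle',):pass
P=cloud(T);H,Sa,V=hs(T)
m=(P[...,2]>.05)&(P[...,2]<.3)&(P[...,0]>.3)&(P[...,0]<.9)&(abs(P[...,1])<.5)
k,l,sta,ce=cv2.connectedComponentsWithStats(m.astype(np.uint8))
for i in range(1,k):
    if sta[i,4]>25:q=P[l==i];print('high',ce[i].round(),q.min(0).round(3),q.max(0).round(3))
```

```text
top bar 161 centre [0.5043 0.3087] len 0.113 yaw of y-axis-90 5.0 rect [504. 309.  13. 113.]
top handle 121 centre [0.432  0.3003] len 0.103 yaw of y-axis-90 5.9 rect [431. 300.  12. 103.]
top knob 13 centre [0.4611 0.1628] len 0.011 yaw of y-axis-90 -45.0 rect [460. 162.   9.   9.]
top guardtop 991 centre [0.4865 0.2974] len 0.186 yaw of y-axis-90 66.5 rect [490. 306. 142. 143.]
top pad 460 centre [0.4998 0.264 ] len 0.216 yaw of y-axis-90 1.8 rect [482. 264. 104. 213.]
top tip [375.8 202.3] 6 [ 0.4585 -0.284   0.148 ] [ 0.459 -0.284  0.145]
top upright top 224 centre [ 0.5004 -0.1779] len 0.317 yaw of y-axis-90 26.7 rect [ 499. -178.   34.  317.]
top foot 954 centre [ 0.4515 -0.2693] len 0.228 yaw of y-axis-90 84.9 rect [ 452. -209.  223.  229.]
side bar 166 centre [0.4988 0.3139] len 0.122 yaw of y-axis-90 4.8 rect [499. 314.  13. 122.]
side handle 120 centre [0.4268 0.3052] len 0.107 yaw of y-axis-90 5.9 rect [427. 305.  10. 107.]
side knob 33 centre [0.4556 0.1661] len 0.031 yaw of y-axis-90 5.3 rect [454. 166.  12.  31.]
side guardtop 958 centre [0.4774 0.3179] len 0.182 yaw of y-axis-90 -56.6 rect [485. 309. 139. 145.]
side pad 498 centre [0.4971 0.3113] len 0.127 yaw of y-axis-90 10.5 rect [473. 309. 105. 124.]
side tip [345.8 162.4] 5 [ 0.4524 -0.2816  0.148 ] [ 0.453 -0.285  0.145]
side upright top 123 centre [ 0.4919 -0.1739] len 0.32 yaw of y-axis-90 28.3 rect [ 494. -173.   34.  320.]
side foot 594 centre [ 0.4476 -0.2093] len 0.307 yaw of y-axis-90 29.0 rect [ 457. -180.  289.  258.]
high [330.  95.] [ 0.786 -0.201  0.05 ] [ 0.88  -0.106  0.107]
high [203. 118.] [0.707 0.134 0.05 ] [0.802 0.379 0.066]
high [305. 178.] [ 0.377 -0.175  0.05 ] [0.794 0.077 0.179]
high [417. 152.] [ 0.588 -0.5    0.05 ] [ 0.692 -0.338  0.063]
high [389. 152.] [ 0.629 -0.37   0.05 ] [ 0.657 -0.326  0.057]
high [191. 195.] [0.374 0.132 0.05 ] [0.606 0.447 0.212]
high [376. 178.] [ 0.453 -0.348  0.05 ] [ 0.577 -0.22   0.176]
```

```bash
cat >> h.py <<'E'
from scipy.spatial.transform import Rotation as Rn
def st():
    s=robot.get_state(); q=np.array(s['ee_rot']); R=Rn.from_quat(q[[1,2,3,0]]).as_matrix()
    return s,np.array(s['tcp_pos']),R
def plan(p,yaw):
    "grasp point target p, tool y at yaw deg, tool z down: rotvec first (deg), then tool-frame shift mm (after the turn)"
    s,t,R=st(); a=np.radians(yaw); y=np.array([np.cos(a),np.sin(a),0]); z=np.array([0,0,-1.]); Rt=np.stack([np.cross(y,z),y,z],1)
    print('t',s['time'].__round__(2),'tcp',t.round(4),'F',np.round(s['contact_force'],1),'w',round(float(s['grip_width']),3),'gf',round(float(s['grasp_force']),1),'q',np.round(s['joint_pos'],2))
    print('rotvec deg',np.degrees(Rn.from_matrix(R.T@Rt).as_rotvec()).round(2),'shift mm',((Rt.T@(np.array(p)+.002*z-t))*1000).round(1),'shift w/o turn',((R.T@(np.array(p)+.002*z-t))*1000).round(1))
E
python3 - <<'E'
from h import *
T=dict(np.load('top0.npz'));S=dict(np.load('side0.npz'))
for c,n in((T,'top'),(S,'side')):
    P=cloud(c);st_=(P[...,0]>.4)&(P[...,0]<.62)&(P[...,1]<-.19)&(P[...,1]>-.37)
    def line(m,z,nm):
        v,u=np.nonzero(m);Q=np.array([pt(c,a,b,z)[:2] for a,b in zip(u,v)],np.float32)*1000
        r=cv2.minAreaRect(Q);print(n,nm,len(Q),np.round(cv2.boxPoints(r)).tolist(),np.round(r[1]),round(r[2],1))
    line(st_&(P[...,2]>.158),.168,'upright')
    pr=st_&(P[...,2]>.10)&(P[...,2]<.156)
    b=c['color'].astype(int);red=pr&(b[...,2]-b[...,1]>40)
    k,l,sta,ce=cv2.connectedComponentsWithStats(red.astype(np.uint8),connectivity=8)
    for i in range(1,k): print(n,'tip',ce[i].round(1),sta[i,4],pt(c,*ce[i],.146).round(4),P[l==i].mean(0).round(3))
    d=pr&(c['color'].max(-1)<90)&(P[...,2]>.115)&(P[...,2]<.142); v,u=np.nonzero(d)
    k,l,sta,ce=cv2.connectedComponentsWithStats(d.astype(np.uint8),connectivity=8)
    for i in range(1,k):
        if sta[i,4]>6:
            v,u=np.nonzero(l==i);Q=np.array([pt(c,a,b_,.134)[:2] for a,b_ in zip(u,v)]);m=Q.mean(0);U=np.linalg.svd(Q-m)[2][0];U*=np.sign(U[0])
            print(n,'prong',len(Q),m.round(4),np.degrees(np.arctan2(U[1],U[0])).round(1),Q.min(0).round(3),Q.max(0).round(3))
plan([.5015,.311,.199],5.5)
E
```

```text
top upright 269 [[524.0, -225.0], [561.0, -350.0], [580.0, -345.0], [542.0, -219.0]] [ 19. 131.] 16.7
top tip [393.6 197.6] 7 [ 0.4739 -0.339   0.146 ] [ 0.474 -0.338  0.148]
top tip [375.7 202.6] 7 [ 0.4581 -0.2839  0.146 ] [ 0.458 -0.284  0.146]
top prong 105 [ 0.5272 -0.2821] -87.2 [ 0.493 -0.334] [ 0.553 -0.22 ]
top prong 8 [ 0.4839 -0.3348] 20.7 [ 0.478 -0.337] [ 0.49  -0.331]
side upright 115 [[517.0, -212.0], [557.0, -350.0], [575.0, -345.0], [535.0, -207.0]] [ 19. 144.] 16.4
side tip [343.  153.5] 6 [ 0.467  -0.3386  0.146 ] [ 0.467 -0.338  0.147]
side tip [346.  162.2] 4 [ 0.4518 -0.2852  0.146 ] [ 0.452 -0.285  0.146]
side prong 8 [ 0.4744 -0.337 ] 40.0 [ 0.467 -0.345] [ 0.486 -0.33 ]
side prong 8 [ 0.4621 -0.2797] 32.9 [ 0.452 -0.29 ] [ 0.474 -0.276]
t 0.1 tcp [0.1518 0.4758 0.2475] F [ 0.4  0.2 -0.3] w 1.001 gf 0.0 q [1.26 0.24 0.   1.34 0.   1.57]
rotvec deg [-1.00e-01  6.00e-02  6.68e+01] shift mm [-197.6  332.3   50.5] shift w/o turn [-383.3  -50.6   50.6]
```

>>> send_rows(linear=[[0, 0, 0], [0, 0, 0], [0, 0, 0], [0, 0, 0], [0, 0, 0], [0, 0, 0], [0, 0, 0], [0, 0, 0], [0, 0, 0], [0, 0, 0]], twist=[[0, 0, 6.7], [0, 0, 6.7], [0, 0, 6.7], [0, 0, 6.7], [0, 0, 6.7], [0, 0, 6.7], [0, 0, 6.7], [0, 0, 6.7], [0, 0, 6.7], [0, 0, 6.5]], gripper=[70, 70, 70, 70, 70, 70, 70, 70, 70, 70], grip_force=40)

```text
time: 0.93
tcp_pos: [0.1518, 0.476, 0.2478]
ee_rot: [0.0, 0.674, 0.738, -0.001]
contact_force: [-0.3, -0.2, 0.7]
grip_width: 0.703
grasp_force: 0.0
```

>>> send_rows(linear=[[-0.02, 0.033, 0], [-0.02, 0.033, 0], [-0.02, 0.033, 0], [-0.02, 0.033, 0], [-0.02, 0.033, 0], [-0.02, 0.033, 0], [-0.02, 0.033, 0], [-0.02, 0.033, 0], [-0.02, 0.033, 0], [-0.018, 0.035, 0]], twist=[[0, 0, 0], [0, 0, 0], [0, 0, 0], [0, 0, 0], [0, 0, 0], [0, 0, 0], [0, 0, 0], [0, 0, 0], [0, 0, 0], [0, 0, 0]], gripper=[70, 70, 70, 70, 70, 70, 70, 70, 70, 70])

```text
time: 1.77
tcp_pos: [0.5025, 0.3095, 0.2479]
ee_rot: [-0.0, 0.672, 0.74, -0.001]
contact_force: [0.7, 1.2, 0.0]
grip_width: 0.703
grasp_force: 0.0
```

Run:
```python
from h import *
plan([.5015,.311,.199],5.5)
s,t,R=st()
o=[]
for n in('top','side'):
    c=cam(n); im=c['color'].copy()
    print(n,'tcp px',proj(c,t).round(1),'tip',proj(c,t+[0,0,-.017]).round(1))
    x0,y0=(140,150) if n=='top' else (260,220)
    a=cv2.resize(im[y0:y0+100,x0:x0+100],(400,400),interpolation=cv2.INTER_NEAREST)
    p=(proj(c,t+[0,0,-.017])-[x0,y0]+.5)*4; cv2.drawMarker(a,tuple(int(v) for v in p),(255,0,255),0,12,1)
    o.append(a)
cv2.imwrite('pics/a.png',np.hstack(o))
```

```text
t 1.77 tcp [0.5025 0.3095 0.2479] F [0.7 1.2 0. ] w 0.703 gf 0.0 q [0.55 0.42 0.26 1.41 0.   2.03]
rotvec deg [-0.07  0.03 -0.01] shift mm [ 1.6 -0.9 50.9] shift w/o turn [ 1.6 -0.8 50.9]
top tcp px [171.2 179.6] tip [172.9 180.8]
side tcp px [312.2 270.4] tip [312.4 274.3]
```

View pics/a.png

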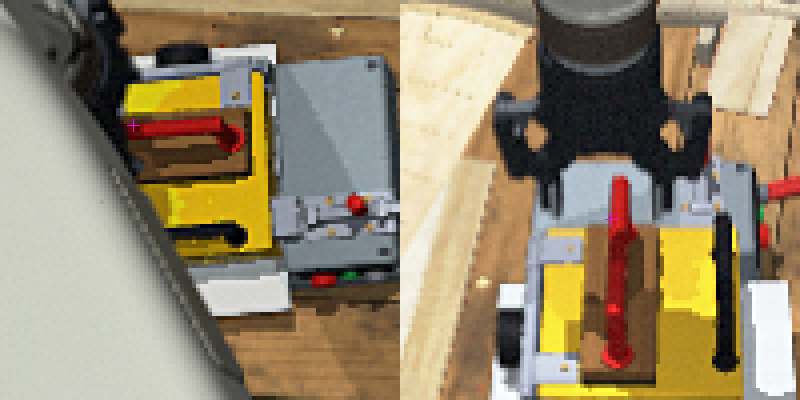

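The side view shows the fingers straddling the red bar, with their midpoint within about 1 px of the expected position. I'm descending and gripping.

>>> send_rows(linear=[[0.001, 0, 0.011], [0.001, 0, 0.011], [0, 0, 0.01], [0, 0, 0.01], [0, 0, 0.009], [0, 0, 0], [0, 0, 0], [0, 0, 0], [0, 0, 0], [0, 0, 0]], twist=[[0, 0, 0], [0, 0, 0], [0, 0, 0], [0, 0, 0], [0, 0, 0], [0, 0, 0], [0, 0, 0], [0, 0, 0], [0, 0, 0], [0, 0, 0]], gripper=[70, 70, 70, 70, 70, 70, 0, 0, 0, 0], grip_force=40)

```text
time: 2.7
tcp_pos: [0.5017, 0.3135, 0.1982]
ee_rot: [0.0, 0.672, 0.74, 0.001]
contact_force: [1.4, 0.6, 1.4]
grip_width: 0.137
grasp_force: 34.7
```

>>> send_rows(linear=[[0, 0, 0], [0, 0, 0], [0, 0, 0], [0, 0, 0], [0, 0, 0], [0, 0, 0], [0, 0, 0], [0, 0, 0], [0, 0, 0], [0, 0, 0]], twist=[[0, 0, 0], [0, 0, 0], [0, 0, 0], [0, 0, 0], [0, 0, 0], [0, 0, 0], [0, 0, 0], [0, 0, 0], [0, 0, 0], [0, 0, 0]], gripper=[0, 0, 0, 0, 0, 0, 0, 0, 0, 0])

```text
time: 3.53
tcp_pos: [0.5018, 0.3135, 0.198]
ee_rot: [0.0, 0.672, 0.74, 0.001]
contact_force: [2.4, 1.1, 5.7]
grip_width: 0.136
grasp_force: 39.3
```

>>> send_rows(linear=[[0, 0, -0.01], [0, 0, -0.01], [0, 0, -0.01], [0, 0, -0.01], [0, 0, -0.01], [0, 0, -0.01], [0, 0, -0.01], [0, 0, -0.01], [0, 0, -0.01], [0, 0, 0]], twist=[[0, 0, 0], [0, 0, 0], [0, 0, 0], [0, 0, 0], [0, 0, 0], [0, 0, 0], [0, 0, 0], [0, 0, 0], [0, 0, 0], [0, 0, 0]], gripper=[0, 0, 0, 0, 0, 0, 0, 0, 0, 0])

```text
time: 4.37
tcp_pos: [0.5021, 0.3137, 0.2903]
ee_rot: [0.001, 0.672, 0.74, 0.002]
contact_force: [0.9, 0.3, -1.1]
grip_width: 0.132
grasp_force: 39.2
```

Run:
```python
from h import *
plan([.4061,-.3284,.29],16.3)
```

```text
t 4.37 tcp [0.5021 0.3137 0.2903] F [ 0.9  0.3 -1.1] w 0.132 gf 39.2 q [0.56 0.42 0.36 1.51 0.   2.03]
rotvec deg [  0.24  -0.09 -10.79] shift mm [-589.3 -272.4    2.3] shift w/o turn [-6.299e+02 -1.572e+02  4.000e-01]
```

>>> send_rows(linear=[[0, 0, 0], [0, 0, 0], [-0.025, -0.012, 0], [-0.03, -0.014, 0], [-0.033, -0.015, 0], [-0.033, -0.015, 0], [-0.033, -0.015, 0], [-0.033, -0.015, 0], [-0.033, -0.015, 0], [-0.033, -0.015, 0]], twist=[[0, 0, -5.4], [0, 0, -5.4], [0, 0, 0], [0, 0, 0], [0, 0, 0], [0, 0, 0], [0, 0, 0], [0, 0, 0], [0, 0, 0], [0, 0, 0]], gripper=[0, 0, 0, 0, 0, 0, 0, 0, 0, 0])

```text
time: 5.2
tcp_pos: [0.4602, 0.0362, 0.2872]
ee_rot: [-0.0, 0.6, 0.8, -0.0]
contact_force: [0.7, -1.0, -2.5]
grip_width: 0.134
grasp_force: 39.2
```

>>> send_rows(linear=[[-0.033, -0.015, 0], [-0.033, -0.015, 0], [-0.033, -0.015, 0], [-0.033, -0.015, 0], [-0.033, -0.015, 0], [-0.033, -0.015, 0], [-0.033, -0.015, 0], [-0.033, -0.015, 0], [-0.032, -0.015, 0], [-0.025, -0.012, 0]], twist=[[0, 0, 0], [0, 0, 0], [0, 0, 0], [0, 0, 0], [0, 0, 0], [0, 0, 0], [0, 0, 0], [0, 0, 0], [0, 0, 0], [0, 0, 0]], gripper=[0, 0, 0, 0, 0, 0, 0, 0, 0, 0])

```text
time: 6.03
tcp_pos: [0.4091, -0.3142, 0.287]
ee_rot: [-0.0, 0.6, 0.8, -0.0]
contact_force: [0.4, 1.0, -1.4]
grip_width: 0.134
grasp_force: 39.2
```

Run:
```python
from h import *
plan([.4061,-.3284,.1665],16.3)
s,t,R=st()
o=[]
for n in('top','side'):
    c=cam(n); im=c['color'].copy(); np.savez(f'{n}1.npz',**c)
    g=proj(c,t+[0,0,.002]); print(n,'grasp px',g.round(1))
    x0,y0=int(g[0]-50),int(g[1]-50)
    x0=max(0,x0);y0=max(0,y0)
    a=cv2.resize(im[y0:y0+100,x0:x0+100],(400,400),interpolation=cv2.INTER_NEAREST)
    p=(g-[x0,y0]+.5)*4; cv2.drawMarker(a,tuple(int(v) for v in p),(255,0,255),0,12,1)
    print(x0,y0);o.append(a)
cv2.imwrite('pics/b.png',np.hstack(o))
```

```text
t 6.03 tcp [ 0.4091 -0.3142  0.287 ] F [ 0.4  1.  -1.4] w 0.134 gf 39.2 q [-0.65  0.26  0.13  1.44 -0.    0.63]
rotvec deg [-0.03  0.02 -0.09] shift mm [-12.8  -6.9 122.5] shift w/o turn [-12.8  -6.8 122.5]
top grasp px [395.4 212.4]
345 162
side grasp px [359.3 126.5]
309 76
```

View pics/b.png

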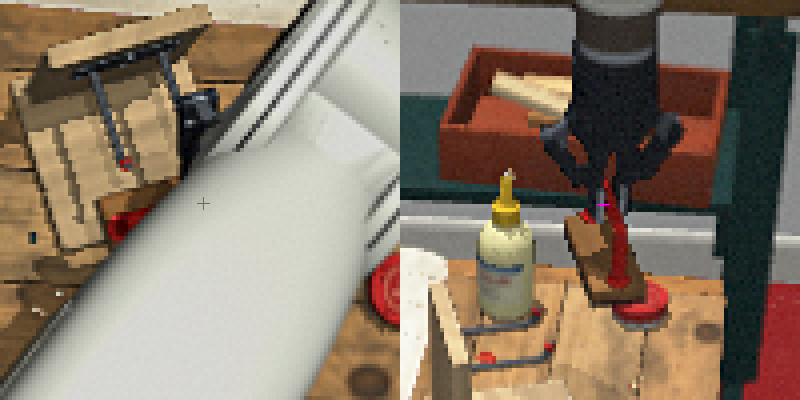

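The side view shows the block hanging from the grip just in front of the twin prongs, with the pad below, around (605,260). I'll check its tilt and its offset along the bar from the point cloud.

```bash
cat > blk.py <<'E'
from h import *
def blk(c,t,zlo=-.1):
    P=cloud(c);D=P-t; a=np.radians(16.3);ex=np.array([np.cos(a),np.sin(a),0]);ey=np.array([-ex[1],ex[0],0])
    h=cv2.cvtColor(c['color'],cv2.COLOR_BGR2HSV).astype(int);H,S,V=h[...,0],h[...,1],h[...,2]
    near=(abs(D[...,0])<.1)&(abs(D[...,1])<.1)
    pad=near&(D[...,2]<-.035)&(D[...,2]>zlo)&(H>6)&(H<22)&(S>70)&(V<190)
    red=near&((H<6)|(H>174))&(S>140)&(D[...,2]>-.07)
    for nm,m in(('pad',pad),('red',red)):
        q=D[m]; L=np.stack([q@ex,q@ey,q[:,2]],1)*1000
        print(nm,len(q),'lo',np.percentile(L,2,0).round(),'hi',np.percentile(L,98,0).round(),'mean',L.mean(0).round(1))
        if nm=='pad':
            for _ in range(4):
                A=np.c_[L[:,:2],np.ones(len(L))];k=np.linalg.lstsq(A,L[:,2],rcond=None)[0];r=abs(A@k-L[:,2]);L=L[r<max(4,np.percentile(r,85))]
            print(' plane slope deg x,y',np.degrees(np.arctan(k[:2])).round(1),'z at 0',k[2].round(1),'n',len(L))
E
python3 - <<'E'
from blk import *
s,t,R=st(); blk(dict(np.load('side1.npz')),t)
E
```

```text
pad 250 lo [-29. -59. -71.] hi [ 21.  58. -48.] mean [  1.9   9.7 -55.2]
 plane slope deg x,y [-1.6 -2. ] z at 0 -53.1 n 172
red 111 lo [-34. -58. -67.] hi [ 4. 57. 71.] mean [ -5.3  29.3 -14.9]
```

>>> send_rows(linear=[[-0.006, -0.0035, 0.01], [-0.0065, -0.0035, 0.015], [0, 0, 0.015], [0, 0, 0.015], [0, 0, 0.015], [0, 0, 0.015], [0, 0, 0.015], [0, 0, 0.012], [0, 0, 0.01], [0, 0, 0]], twist=[[0, 0, 0], [0, 0, 0], [0, 0, 0], [0, 0, 0], [0, 0, 0], [0, 0, 0], [0, 0, 0], [0, 0, 0], [0, 0, 0], [0, 0, 0]], gripper=[0, 0, 0, 0, 0, 0, 0, 0, 0, 0])

```text
time: 6.97
tcp_pos: [0.4055, -0.3237, 0.1625]
ee_rot: [-0.003, 0.599, 0.801, 0.0]
contact_force: [-0.2, 0.4, -2.2]
grip_width: 0.134
grasp_force: 39.2
```

Run:
```python
from blk import *
plan([.5021,-.3003,.1665],16.3)
s,t,R=st(); c=cam('side'); blk(c,t)
g=proj(c,t+[0,0,.002]); im=c['color'].copy()
for p in ([.4627,-.3118,.146],[.5021,-.3003,.134]): im[tuple(proj(c,p).round().astype(int)[::-1])]=(255,0,255)
a=cv2.resize(im[100:220,290:390],(600,720)[:2],interpolation=cv2.INTER_NEAREST)[60:660]
cv2.imwrite('pics/c.png',a)
b=c['color'].astype(int);P=cloud(c)
red=(b[...,2]-b[...,1]>40)&(P[...,2]>.1)&(P[...,2]<.16)&(P[...,0]>.4)&(P[...,0]<.5)
k,l,sta,ce=cv2.connectedComponentsWithStats(red.astype(np.uint8))
for i in range(1,k): print(ce[i].round(1),sta[i,4],P[l==i].mean(0).round(3))
```

```text
t 6.97 tcp [ 0.4055 -0.3237  0.1625] F [-0.2  0.4 -2.2] w 0.134 gf 39.2 q [-0.67  0.33 -0.1   1.15  0.    0.61]
rotvec deg [-0.17 -0.25  0.09] shift mm [-4.7 99.3 -2. ] shift w/o turn [-4.8 99.3 -2.3]
pad 240 lo [-28. -55. -72.] hi [ 23.  62. -48.] mean [  3.6  14.2 -55.7]
 plane slope deg x,y [ 0.6 -0.2] z at 0 -53.6 n 163
red 100 lo [-37. -54. -53.] hi [ 59.  59. 160.] mean [-0.4 31.7 -7.6]
[365.3  23.7] 6 [ 0.425 -1.719  0.135]
[369.  23.] 1 [ 0.402 -1.724  0.138]
[365.3  28.5] 6 [ 0.423 -1.706  0.109]
[369.  29.] 1 [ 0.4   -1.703  0.108]
[342.8 153.6] 5 [ 0.468 -0.337  0.147]
[354.6 160.2] 60 [ 0.421 -0.347  0.11 ]
[346.2 162.4] 5 [ 0.451 -0.283  0.147]
[357.5 172.5] 14 [ 0.407 -0.273  0.11 ]
[343. 205.] 1 [ 0.447 -0.059  0.139]
[334.8 256.7] 39 [0.455 0.167 0.137]
[338. 286.] 1 [0.437 0.267 0.128]
[344. 292.] 1 [0.418 0.286 0.128]
[344. 294.] 1 [0.418 0.286 0.119]
[344.  304.5] 4 [0.416 0.325 0.124]
[344. 308.] 1 [0.415 0.337 0.125]
[344. 312.] 1 [0.414 0.35  0.125]
```

View pics/c.png

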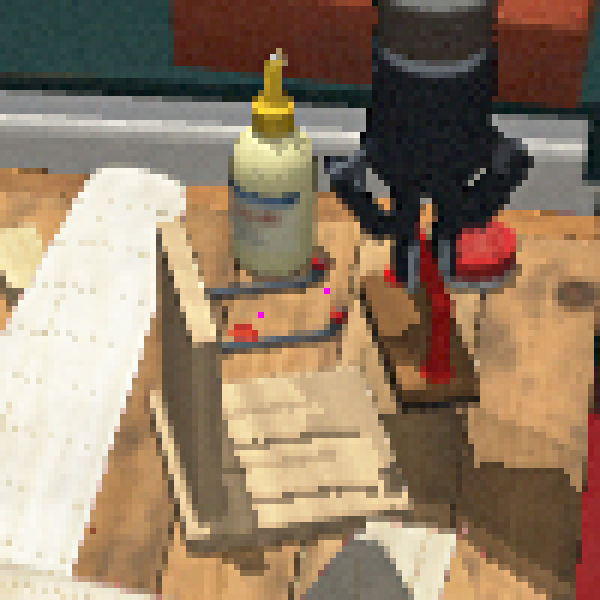

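The block is level and in front of the tips, with the prong tips at the opening's height. It needs a 5 mm sideways correction, then about 99 mm forward.

>>> send_rows(linear=[[-0.0025, 0, -0.0015], [-0.0025, 0, -0.0015], [0, 0.01, 0], [0, 0.012, 0], [0, 0.012, 0], [0, 0.012, 0], [0, 0.012, 0], [0, 0, 0], [0, 0, 0], [0, 0, 0]], twist=[[0, 0, 0], [0, 0, 0], [0, 0, 0], [0, 0, 0], [0, 0, 0], [0, 0, 0], [0, 0, 0], [0, 0, 0], [0, 0, 0], [0, 0, 0]], gripper=[0, 0, 0, 0, 0, 0, 0, 0, 0, 0])

```text
time: 7.85
tcp_pos: [0.4637, -0.3138, 0.1679]
ee_rot: [-0.001, 0.599, 0.8, -0.0]
contact_force: [-0.2, -0.7, -2.2]
grip_width: 0.134
grasp_force: 39.3
```

>>> send_rows(linear=[[0, 0.008, 0], [0, 0.008, 0], [0, 0.008, 0], [0, 0.008, 0], [0, 0.008, 0], [0, 0, 0], [0, 0, 0], [0, 0, 0], [0, 0, 0], [0, 0, 0]], twist=[[0, 0, 0], [0, 0, 0], [0, 0, 0], [0, 0, 0], [0, 0, 0], [0, 0, 0], [0, 0, 0], [0, 0, 0], [0, 0, 0], [0, 0, 0]], gripper=[0, 0, 0, 0, 0, 0, 0, 0, 0, 0])

```text
time: 8.68
tcp_pos: [0.5018, -0.303, 0.1683]
ee_rot: [-0.0, 0.6, 0.8, -0.0]
contact_force: [-0.6, 0.9, -2.1]
grip_width: 0.137
grasp_force: 39.3
```

Run:
```python
from blk import *
plan([.5021,-.3003,.1405],16.3)
s,t,R=st(); o=[]
c=cam('side'); blk(c,t); o.append(cv2.resize(c['color'][110:210,290:390],(400,400),interpolation=cv2.INTER_NEAREST))
c=cam('top'); o.append(cv2.resize(c['color'][140:240,330:430],(400,400),interpolation=cv2.INTER_NEAREST))
cv2.imwrite('pics/d.png',np.hstack(o))
```

```text
t 8.68 tcp [ 0.5018 -0.303   0.1683] F [-0.6  0.9 -2.1] w 0.137 gf 39.3 q [-0.54  0.45  0.1   1.22 -0.    0.74]
rotvec deg [-0.02 -0.01 -0.01] shift mm [ 2.5  1.  29.8] shift w/o turn [ 2.5  1.  29.8]
pad 331 lo [-27. -58. -94.] hi [ 58.  72. -37.] mean [ 22.4  24.1 -59.2]
 plane slope deg x,y [-4.3 -3. ] z at 0 -53.9 n 171
red 96 lo [-42. -26. -52.] hi [ 5. 60. 13.] mean [ -6.5  33.9 -12.8]
```

View pics/d.png

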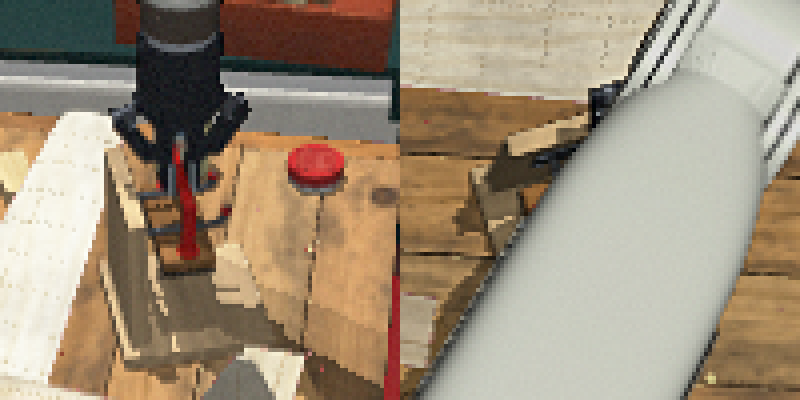

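The prongs pass through the D opening with no contact force. I'm lowering onto them.

>>> send_rows(linear=[[0.001, 0, 0.004], [0, 0, 0.004], [0, 0, 0.004], [0, 0, 0.004], [0, 0, 0.004], [0, 0, 0.003], [0, 0, 0.002], [0, 0, 0.001], [0, 0, 0.001], [0, 0, 0]], twist=[[0, 0, 0], [0, 0, 0], [0, 0, 0], [0, 0, 0], [0, 0, 0], [0, 0, 0], [0, 0, 0], [0, 0, 0], [0, 0, 0], [0, 0, 0]], gripper=[0, 0, 0, 0, 0, 0, 0, 0, 0, 0])

```text
time: 9.62
tcp_pos: [0.502, -0.302, 0.1412]
ee_rot: [0.0, 0.6, 0.8, -0.0]
contact_force: [-0.2, 0.2, -2.7]
grip_width: 0.14
grasp_force: 39.3
```

>>> send_rows(linear=[[0, 0, 0.001], [0, 0, 0.001], [0, 0, 0.001], [0, 0, 0], [0, 0, 0], [0, 0, 0], [0, 0, 0], [0, 0, 0], [0, 0, 0], [0, 0, 0]], twist=[[0, 0, 0], [0, 0, 0], [0, 0, 0], [0, 0, 0], [0, 0, 0], [0, 0, 0], [0, 0, 0], [0, 0, 0], [0, 0, 0], [0, 0, 0]], gripper=[0, 0, 0, 0, 0, 0, 0, 0, 0, 0])

```text
time: 10.45
tcp_pos: [0.5022, -0.3021, 0.1393]
ee_rot: [0.001, 0.6, 0.8, 0.0]
contact_force: [-1.4, 1.0, 6.3]
grip_width: 0.132
grasp_force: 40.0
```

>>> send_rows(linear=[[0, 0, 0], [0, 0, 0], [0, 0, 0], [0, 0, 0], [0, 0, 0], [0, 0, 0], [0, 0, 0], [0, 0, 0], [0, 0, 0], [0, 0, 0]], twist=[[0, 0, 0], [0, 0, 0], [0, 0, 0], [0, 0, 0], [0, 0, 0], [0, 0, 0], [0, 0, 0], [0, 0, 0], [0, 0, 0], [0, 0, 0]], gripper=[20, 25, 30, 35, 40, 40, 40, 40, 40, 40])

```text
time: 11.28
tcp_pos: [0.5002, -0.3027, 0.1387]
ee_rot: [-0.001, 0.6, 0.8, -0.001]
contact_force: [-7.1, -0.7, 5.5]
grip_width: 0.397
grasp_force: 1.9
```

>>> send_rows(linear=[[0, 0, -0.004], [0, 0, -0.008], [0, 0, -0.012], [0, 0, -0.016], [0, 0, -0.02], [0, 0, -0.02], [0, 0, -0.02], [0, 0, -0.02], [0, 0, -0.015], [0, 0, 0]], twist=[[0, 0, 0], [0, 0, 0], [0, 0, 0], [0, 0, 0], [0, 0, 0], [0, 0, 0], [0, 0, 0], [0, 0, 0], [0, 0, 0], [0, 0, 0]], gripper=[40, 40, 40, 40, 40, 40, 40, 40, 40, 40])

```text
time: 12.12
tcp_pos: [0.5039, -0.3027, 0.2777]
ee_rot: [0.004, 0.599, 0.8, 0.001]
contact_force: [0.5, 0.3, 0.3]
grip_width: 0.399
grasp_force: 0.0
```

Run:
```python
from blk import *
plan([.4295,.303,.255],5.8)
c=cam('side'); blk(c,np.array([.5022,-.3021,.1393]))
cv2.imwrite('pics/e.png',cv2.resize(c['color'][110:210,290:390],(400,400),interpolation=cv2.INTER_NEAREST))
```

```text
t 12.12 tcp [ 0.5039 -0.3027  0.2777] F [0.5 0.3 0.3] w 0.399 gf 0.0 q [-0.54  0.4   0.31  1.47  0.    0.74]
rotvec deg [ 0.36  0.29 10.53] shift mm [610.1 -12.8  24.7] shift w/o turn [602.3  98.8  21.9]
pad 320 lo [-28. -57. -96.] hi [ 57.  71. -38.] mean [ 21.1  23.5 -59.5]
 plane slope deg x,y [-6.4 -2.8] z at 0 -53.7 n 166
red 132 lo [-43. -53. -54.] hi [ 3. 58. 11.] mean [ -5.5  14.  -12.7]
```

View pics/e.png

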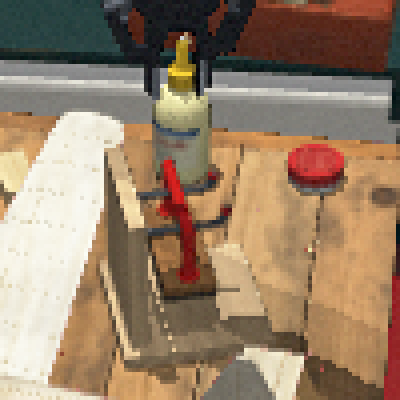

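The side view shows the block hanging by its bar on both prongs, around (185,250), with the gripper clear of it. Next is the guard handle.

>>> send_rows(linear=[[0, 0, 0], [0, 0, 0], [0.025, 0, 0], [0.033, 0, 0], [0.034, 0, 0], [0.034, 0, 0], [0.034, 0, 0], [0.034, 0, 0], [0.034, 0, 0], [0.034, 0, 0]], twist=[[0.3, 0.3, 5.3], [0, 0, 5.2], [0, 0, 0], [0, 0, 0], [0, 0, 0], [0, 0, 0], [0, 0, 0], [0, 0, 0], [0, 0, 0], [0, 0, 0]], gripper=[40, 50, 60, 60, 60, 60, 60, 60, 60, 60])

```text
time: 13.0
tcp_pos: [0.4744, -0.0395, 0.273]
ee_rot: [-0.005, 0.67, 0.742, -0.001]
contact_force: [0.9, 0.3, -0.6]
grip_width: 0.601
grasp_force: 0.0
```

>>> send_rows(linear=[[0.036, -0.001, 0], [0.036, -0.001, 0], [0.036, -0.001, 0], [0.036, -0.001, 0], [0.036, -0.001, 0], [0.036, -0.001, 0], [0.036, -0.001, 0], [0.036, -0.001, 0], [0.036, -0.001, 0], [0.02, -0.001, 0]], twist=[[0, 0, 0], [0, 0, 0], [0, 0, 0], [0, 0, 0], [0, 0, 0], [0, 0, 0], [0, 0, 0], [0, 0, 0], [0, 0, 0], [0, 0, 0]], gripper=[60, 60, 60, 60, 60, 60, 60, 60, 60, 60])

```text
time: 13.83
tcp_pos: [0.4293, 0.3033, 0.2743]
ee_rot: [-0.004, 0.669, 0.743, -0.001]
contact_force: [0.8, -0.6, -0.2]
grip_width: 0.6
grasp_force: 0.0
```

Run:
```python
from h import *
plan([.4295,.303,.161],5.8)
```

```text
t 13.83 tcp [0.4293 0.3033 0.2743] F [ 0.8 -0.6 -0.2] w 0.6 gf 0.0 q [0.61 0.29 0.13 1.42 0.01 2.08]
rotvec deg [-0.45 -0.27  0.19] shift mm [-3.000e-01  1.000e-01  1.153e+02] shift w/o turn [ -0.8   1.1 115.3]
```

>>> send_rows(linear=[[0, 0, 0.015], [0, 0, 0.02], [0, 0, 0.02], [0, 0, 0.02], [0, 0, 0.015], [0, 0, 0.012], [0, 0, 0.008], [0, 0, 0.004], [0, 0, 0], [0, 0, 0]], twist=[[-0.4, -0.3, 0], [0, 0, 0], [0, 0, 0], [0, 0, 0], [0, 0, 0], [0, 0, 0], [0, 0, 0], [0, 0, 0], [0, 0, 0], [0, 0, 0]], gripper=[60, 60, 60, 60, 60, 60, 60, 60, 60, 60])

```text
time: 14.67
tcp_pos: [0.4308, 0.3, 0.1621]
ee_rot: [0.001, 0.67, 0.742, 0.0]
contact_force: [0.5, 0.0, 0.4]
grip_width: 0.6
grasp_force: 0.0
```

>>> send_rows(linear=[[0, 0, 0], [0, 0, 0], [0, 0, 0], [0, 0, 0], [0, 0, 0], [0, 0, 0], [0, 0, 0], [0, 0, 0], [0, 0, 0], [0, 0, 0]], twist=[[0, 0, 0], [0, 0, 0], [0, 0, 0], [0, 0, 0], [0, 0, 0], [0, 0, 0], [0, 0, 0], [0, 0, 0], [0, 0, 0], [0, 0, 0]], gripper=[40, 30, 20, 10, 0, 0, 0, 0, 0, 0], grip_force=40)

```text
time: 15.5
tcp_pos: [0.4312, 0.3002, 0.1626]
ee_rot: [0.001, 0.67, 0.742, 0.001]
contact_force: [2.4, -0.7, 4.7]
grip_width: 0.125
grasp_force: 39.2
```

Held. Now a gentle tug in 1 mm rows, to feel for the bolt.

>>> send_rows(linear=[[0, 0, -0.001], [0, 0, -0.001], [0, 0, -0.001], [0, 0, -0.001], [0, 0, 0], [0, 0, 0], [0, 0, 0], [0, 0, 0], [0, 0, 0], [0, 0, 0]], twist=[[0, 0, 0], [0, 0, 0], [0, 0, 0], [0, 0, 0], [0, 0, 0], [0, 0, 0], [0, 0, 0], [0, 0, 0], [0, 0, 0], [0, 0, 0]], gripper=[0, 0, 0, 0, 0, 0, 0, 0, 0, 0])

```text
time: 16.33
tcp_pos: [0.4317, 0.3002, 0.1646]
ee_rot: [0.001, 0.67, 0.742, 0.0]
contact_force: [6.5, 2.8, -7.8]
grip_width: 0.127
grasp_force: 38.9
```

>>> send_rows(linear=[[0, 0, -0.001], [0, 0, 0], [0, 0, 0], [0, 0, 0], [0, 0, 0], [0, 0, 0], [0, 0, 0], [0, 0, 0], [0, 0, 0], [0, 0, 0]], twist=[[0, 0, 0], [0, 0, 0], [0, 0, 0], [0, 0, 0], [0, 0, 0], [0, 0, 0], [0, 0, 0], [0, 0, 0], [0, 0, 0], [0, 0, 0]], gripper=[0, 0, 0, 0, 0, 0, 0, 0, 0, 0])

```text
time: 17.17
tcp_pos: [0.432, 0.3002, 0.1656]
ee_rot: [0.001, 0.671, 0.742, 0.001]
contact_force: [7.6, 3.2, -7.2]
grip_width: 0.124
grasp_force: 38.9
```

>>> send_rows(linear=[[0, 0.001, -0.001], [0, 0, 0], [0, 0, 0], [0, 0, -0.001], [0, 0, 0], [0, 0, 0], [0, 0, 0], [0, 0, 0], [0, 0, 0], [0, 0, 0]], twist=[[0, 0, 0], [0, 0, 0], [0, 0, 0], [0, 0, 0], [0, 0, 0], [0, 0, 0], [0, 0, 0], [0, 0, 0], [0, 0, 0], [0, 0, 0]], gripper=[0, 0, 0, 0, 0, 0, 0, 0, 0, 0])

```text
time: 18.0
tcp_pos: [0.4326, 0.3003, 0.1673]
ee_rot: [0.001, 0.67, 0.742, 0.0]
contact_force: [7.0, 3.5, -7.9]
grip_width: 0.12
grasp_force: 38.9
```

>>> send_rows(linear=[[0, 0.001, -0.001], [0, 0, 0], [0, 0, 0], [0, 0, -0.001], [0, 0, 0], [0, 0, 0], [0, 0, 0], [0, 0, 0], [0, 0, 0], [0, 0, 0]], twist=[[0, 0, 0], [0, 0, 0], [0, 0, 0], [0, 0, 0], [0, 0, 0], [0, 0, 0], [0, 0, 0], [0, 0, 0], [0, 0, 0], [0, 0, 0]], gripper=[0, 0, 0, 0, 0, 0, 0, 0, 0, 0])

```text
time: 18.83
tcp_pos: [0.4332, 0.3004, 0.1691]
ee_rot: [0.001, 0.67, 0.742, -0.0]
contact_force: [6.8, 3.4, -9.8]
grip_width: 0.124
grasp_force: 39.0
```

```bash
cat > gd.py <<'E'
from h import *
def gd():
    a=np.radians(5.8);ex=np.array([np.cos(a),np.sin(a),0]);ey=np.array([-ex[1],ex[0],0])
    for n in('side','top'):
        c=cam(n);P=cloud(c);h=cv2.cvtColor(c['color'],cv2.COLOR_BGR2HSV).astype(int)
        m=(abs(h[...,0]-28)<7)&(h[...,1]>150)&(P[...,2]>.11)&(abs(P[...,0]-.49)<.12)&(abs(P[...,1]-.3)<.1)
        D=P[m]-[.488,.305,0];L=np.stack([D@ex,D@ey,P[m][:,2]],1)*1000
        if len(L)<60: print(n,'few',len(L)); continue
        for _ in range(4):
            A=np.c_[L[:,:2],np.ones(len(L))];k=np.linalg.lstsq(A,L[:,2],rcond=None)[0];r=abs(A@k-L[:,2]);L=L[r<max(4,np.percentile(r,90))]
        print(n,'guard opening deg (slope)',np.degrees(np.arctan(-k[0])).round(2),'y',np.degrees(np.arctan(k[1])).round(2),'z',k[2].round(1),len(L))
    return c
E
python3 - <<'E'
from gd import *
gd(); plan([.4295,.303,.161],5.8)
E
```

```text
side guard opening deg (slope) 2.7 y -0.79 z 129.6 1474
top guard opening deg (slope) 3.05 y 0.22 z 130.3 928
t 18.93 tcp [0.4332 0.3004 0.1691] F [ 7.3  2.8 -9.3] w 0.123 gf 39.0 q [ 0.61  0.34 -0.07  1.16 -0.    2.08]
rotvec deg [ 0.03  0.07 -0.  ] shift mm [ 3.  -3.5 10.1] shift w/o turn [ 3.  -3.5 10.1]
```

>>> send_rows(linear=[[0, 0.001, -0.001], [0, 0, 0], [0, 0, -0.001], [0, 0, 0], [0, 0.001, -0.001], [0, 0, 0], [0, 0, 0], [0, 0, 0], [0, 0, 0], [0, 0, 0]], twist=[[0, 0, 0], [0, 0, 0], [0, 0, 0], [0, 0, 0], [0, 0, 0], [0, 0, 0], [0, 0, 0], [0, 0, 0], [0, 0, 0], [0, 0, 0]], gripper=[0, 0, 0, 0, 0, 0, 0, 0, 0, 0])

```text
time: 19.77
tcp_pos: [0.4342, 0.3004, 0.1717]
ee_rot: [-0.0, 0.67, 0.742, -0.001]
contact_force: [5.9, 4.1, -9.6]
grip_width: 0.122
grasp_force: 39.0
```

Run:
```python
from gd import *
gd(); plan([.4295,.303,.161],5.8)
```

```text
side guard opening deg (slope) 3.8 y -0.8 z 131.0 1472
top guard opening deg (slope) 3.65 y 0.34 z 132.0 946
t 19.87 tcp [0.4342 0.3004 0.1717] F [ 4.7  3.3 -9.8] w 0.121 gf 39.0 q [ 0.61  0.34 -0.06  1.17 -0.    2.07]
rotvec deg [-0.1   0.08  0.02] shift mm [ 3.  -4.4 12.7] shift w/o turn [ 3.  -4.4 12.7]
```

The guard rises well past the 3 mm of play, to about 3.7°, and the force stays flat. The bolt has not caught it, so it can stay where it is. I'm raising the guard along its arc.

>>> send_rows(linear=[[0, 0.002, -0.0045], [0, 0.002, -0.0045], [0, 0.0023, -0.0044], [0, 0.0024, -0.0044], [0, 0.0026, -0.0042], [0, 0.0026, -0.0042], [0, 0.0029, -0.004], [0, 0.0029, -0.004], [0, 0.0032, -0.0038], [0, 0.0032, -0.0038]], twist=[[0, 0, 0], [0, 0, 0], [0, 0, 0], [0, 0, 0], [0, 0, 0], [0, 0, 0], [0, 0, 0], [0, 0, 0], [0, 0, 0], [0, 0, 0]], gripper=[0, 0, 0, 0, 0, 0, 0, 0, 0, 0])

```text
time: 20.7
tcp_pos: [0.46, 0.303, 0.216]
ee_rot: [-0.0, 0.67, 0.742, -0.001]
contact_force: [-1.1, 3.7, -9.7]
grip_width: 0.119
grasp_force: 38.8
```

Run:
```python
from gd import *
gd(); plan([.4295,.303,.161],5.8)
```

```text
side guard opening deg (slope) 23.24 y -0.27 z 159.7 1344
top guard opening deg (slope) 23.23 y -0.17 z 163.0 772
t 20.8 tcp [0.4604 0.3031 0.2165] F [-3.2  2.7 -7.3] w 0.12 gf 39.1 q [ 0.58  0.36  0.08  1.3  -0.    2.05]
rotvec deg [0.01 0.02 0.01] shift mm [  3.1 -30.8  57.5] shift w/o turn [  3.1 -30.8  57.5]
```

>>> send_rows(linear=[[0, 0.0035, -0.0036], [0, 0.0035, -0.0036], [0, 0.0037, -0.0033], [0, 0.0037, -0.0033], [0, 0.0039, -0.0031], [0, 0.0039, -0.0031], [0, 0.0041, -0.0028], [0, 0.0041, -0.0028], [0, 0.0043, -0.0025], [0, 0.0043, -0.0025]], twist=[[0, 0, 0], [0, 0, 0], [0, 0, 0], [0, 0, 0], [0, 0, 0], [0, 0, 0], [0, 0, 0], [0, 0, 0], [0, 0, 0], [0, 0, 0]], gripper=[0, 0, 0, 0, 0, 0, 0, 0, 0, 0])

```text
time: 21.63
tcp_pos: [0.4967, 0.3068, 0.2477]
ee_rot: [-0.001, 0.67, 0.742, -0.002]
contact_force: [-8.5, 2.4, -0.1]
grip_width: 0.12
grasp_force: 38.9
```

>>> send_rows(linear=[[0, 0.0045, -0.0022], [0, 0.0045, -0.0022], [0, 0.0046, -0.0019], [0, 0.0046, -0.0019], [0, 0, 0], [0, 0, 0], [0, 0, 0], [0, 0, 0], [0, 0, 0], [0, 0, 0]], twist=[[0, 0, 0], [0, 0, 0], [0, 0, 0], [0, 0, 0], [0, 0, 0], [0, 0, 0], [0, 0, 0], [0, 0, 0], [0, 0, 0], [0, 0, 0]], gripper=[0, 0, 0, 0, 0, 0, 0, 0, 0, 0])

```text
time: 22.47
tcp_pos: [0.5149, 0.3087, 0.2572]
ee_rot: [-0.001, 0.67, 0.742, -0.0]
contact_force: [-9.9, 2.1, 4.1]
grip_width: 0.12
grasp_force: 39.5
```

Run:
```python
from gd import *
from blk import *
gd(); plan([.4295,.303,.161],5.8)
c=cam('side'); blk(c,np.array([.5022,-.3021,.1393]))
a=cv2.resize(c['color'][180:380,260:400],(420,600),interpolation=cv2.INTER_NEAREST)
b=cv2.resize(c['color'][110:210,300:370],(380,543),interpolation=cv2.INTER_NEAREST)
o=np.zeros((600,800,3),np.uint8);o[:,:420]=a;o[:543,420:]=b
cv2.imwrite('pics/f.png',o)
```

```text
side guard opening deg (slope) 48.21 y -1.75 z 218.8 944
top guard opening deg (slope) 48.4 y 2.49 z 227.1 446
t 22.57 tcp [0.5149 0.3087 0.2572] F [-9.1  1.9  4.2] w 0.12 gf 39.5 q [0.54 0.44 0.32 1.45 0.   2.01]
rotvec deg [-0.1  -0.02  0.06] shift mm [  3.  -85.6  98.2] shift w/o turn [  3.  -85.4  98.3]
pad 160 lo [-28. -17. -69.] hi [ 22.  63. -47.] mean [ -1.1  30.8 -55. ]
 plane slope deg x,y [-1.7 -1.2] z at 0 -53.1 n 115
red 65 lo [-43.  32. -53.] hi [ 3. 58. 11.] mean [ -6.3  49.6 -19.8]
```

View pics/f.png

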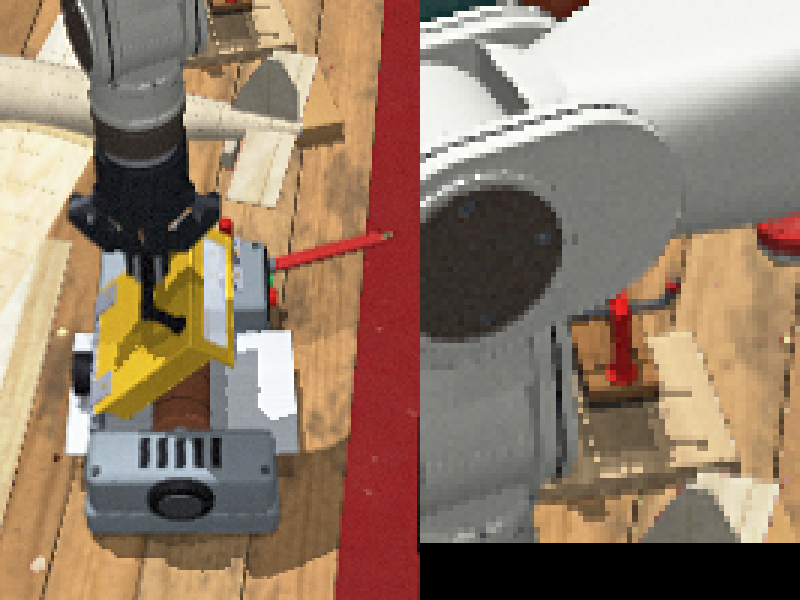

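The guard stands open about 48°, held still by its handle, and the block still hangs with its pad level. I'm handing in.

```bash
python3 -c "
from cell import robot
print(robot.hand_in())"
```

```text
the job is handed in; nothing more can be done
None
```

The job is handed in, with no verdict returned: the push block hangs on both prongs, the tug showed the bolt had not caught so I left it alone, and the gripper is holding the guard open at about 48° by its handle.

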